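# Put the bottle opener away in the pedal-lid caddy

### The job

Put the bottle opener away. Draw it out of its wooden dock by the handle, lay it down on the counter clear of the dock and let go, then take it again round its middle. With the green caddy's lid raised by pressing its pedal all the way down (work the lid by the pedal only, never touch the lid), lay the opener flat in its compartment, head in the far bay, without dropping it; then ease the pedal gently all the way back up so that the lid closes over it without slamming, and leave the other things where they stand.

Things in the scene. Friction and masses are not known exactly. Their poses are not given: they have to be found in the camera images.
- opener: Flat steel bottle opener with a brown inlay, 127 mm long, 9 mm thick, about 0.06 kg. Origin at the middle of its underside; z up, y along it: head at -y, handle end at +y. It tapers evenly: 38 mm wide over the head (y -64 to -41 mm), about 29 mm at the middle, 19 mm at y = +42 mm, 15 mm at the handle end. At first it lies on the counter with head and middle under the dock's roof.
- opener_head (a point): Middle of the opener's head, 45 mm from the opener's origin towards -y. (A second, similar opener that lies in the open at the far left is scenery: only the one in the dock counts.)
- dock: Low wooden sleeve, fixed: 80 mm deep (x), 70 mm wide (y), 37 mm tall. Origin under its centre, on the counter. Open at its -x end only; inside 54 mm wide and 31 mm high, no floor. The opener's last 55 mm or so (handle) stick out of it, roughly towards the robot; draw it out along the dock's -x. Clear of the dock: origins more than 100 mm apart.
- caddy: Green box, fixed: 165 mm deep (x), 144 mm wide (y), 78 mm tall without lid, walls 6 mm. Origin under its centre, on the counter; its front with the pedal is -x, x points away from the robot. Walls rise 38 mm above the tray floor. The lid, hinged on the far (+x) rim, is linked to the pedal.
- caddy_pocket (a point): Middle of the opener's compartment, on the tray floor, 40 mm above the counter; axes as the caddy's. The opener lies along x, its origin here, head to +x (far), handle to -x. Wooden blocks 14 mm high leave a far bay 47 mm wide (x +26 to +70 mm) and a near bay 33 mm wide (x -26 to -70 mm); between them (x -26 to +26 mm) the full inner width, 132 mm, is free for fingers, and only there.
- pedal_pad (a point): Middle of the top of the pedal's black paddle (36 mm wide along caddy y, 34 mm long, 12 mm thick), 60 mm in front of the caddy's front; 64 mm above the counter when up, 34 mm when down. The paddle's centre swings on a 75 mm radius about an axis along caddy y, 10 mm behind the front face and 36 mm up; with the pedal up its arm rises 0.3 rad above level.
- pedal (a joint): Pedal angle: 0 fully up (lid closed), 0.4 rad fully down, against a stop (lid fully raised). About 8 N on the paddle presses it down. It has no return spring: it stays down where it is left, and is brought up by pinching the paddle's sides from above, or hooking under it, and raising it.
- lid (a joint): Lid angle, four times the pedal's: 0 closed, 1.6 rad fully raised (just past upright). Fully raised it stays up by itself; from about 0.5 rad down it sinks shut slowly by its own weight and lifts the pedal with it, so help it all the way. It slams if it closes faster than 3 rad/s (paddle rising at about 56 mm/s).
- lid_edge (a point): Middle of the lid's front edge. The lid is a green plate 169 x 148 x 5 mm with a wooden inlay, its hinge on the caddy's far rim, 80 mm above the counter; raised, it stands to 250 mm.
- mug: Bystander: grey mug, 84 mm across (123 mm with its handle), 91 mm tall; origin under its centre. Leave it alone.
- sugar: Bystander: orange round tin with a wooden lid, 72 mm across, 95 mm tall; origin under its centre. Leave it alone.
- bottle_vase: Bystander: pale stone bottle vase, 101 mm across, 130 mm tall; origin under its centre. Leave it alone.
Things that resemble listed ones, but are neither listed nor needed, are in the scene too. Leave any orange look-alike of the opener alone.

How it is judged:
By the outcome, as a careful person would: the job done as asked, in the order asked, and still so for the second after the job is handed in, with the robot touching nothing.
It also fails if it takes over 72 s, if anything falls off the work surface, if the arm or the gripper's body presses on something with over 40 N, if the wrist force passes 120 N, or if a joint passes its speed limit or range.

### The arm

A 6-joint arm with a two-finger parallel gripper is mounted at the origin on a cart in front of the work surface, level with it; the furniture and walls round the work are solid. World frame = base frame: x ahead of the robot, y to its left, z up, the work surface at z = 0. Lengths are in m, angles in rad, forces in N, time in s.
With the tool pointing down it reaches from about 0.3 to 0.85 m from the base axis. Payload 4.2 kg.
Tool frame: the origin (TCP) lies between the finger pads; the fingertips stand 19 mm ahead of it and the grasp point (between the pads) is the TCP; z points along the fingers, y is the line along which they close (so a half turn about z gives the same grasp; the last joint's range is limited). The gripper opens to 91 mm and grips with 3 to 60 N. Pads are 32 mm wide; open, the fingers measure 118 mm over their backs; the gripper's body (76 mm by 178 mm) begins 60 mm behind the grasp point.
Start: joints at [-1.149, 0.32, 1.565, -0, 1.257, -0.02], TCP at [0.246, -0.52, 0.233] pointing down, gripper open.
Joint ranges: [-3.11, 3.11], [-0.84, 2.01], [0.21, 2.61], [-1.34, 4.49], [0.05, 2.63], [-2.56, 2.56]. Speed limits (rad/s): [2.57, 2.57, 3.14, 3.14, 3.14, 3.14].

### API

Orientations are given as a unit quaternion [w, x, y, z].
In Python, from plant import status, camera, robot gives the robot as it stands. The module is installed in compiled form; this text tells all that it offers.
- The arm moves only by the tool move_arm, never from a script. Its argument "plan" is a list of rows, each an object with "travel": the shift along the tool's x, y, z in units of 25 mm (1.0 is 25 mm), a list of three; "turn": the turn about the tool's z in units of 6 degrees (1.0 is 6 degrees); "jaw": the closure, from -1 (fully open) to 1 (shut). In form: [{"travel": [x, y, z], "turn": turn, "jaw": jaw}, ...]. A call has 1 to 5 rows; each row shifts and turns the commanded pose from where the row before left it, along the tool's axes as they then stand; what a row does not reach is not made up. A row lasts 1/10 s, in which the tool goes at most 50 mm and 8.59 degrees, less where a joint would pass 70% of its speed; a pose out of reach is approached as far as the arm can. A call is refused whole if a number of a shift passes 1 or a number of a turn 1, either way. A call with a gripper value outside its range is refused whole. The fingers move at their own pace and stop on an object; "grip_force" is the grip in N (left out, the last holds). Time passes only in rows, so rows that do not move let the fingers close. It gives the time, the measured TCP pose, the force, the opening and the grip force at its end, in the units of the state.
- status.get_state(): the state, without advancing time (a new reading comes with each control period).
- camera(name): name is "scene" or "side" or "wrist"; returns a dict with "pixels" (480x640x3 uint8, blue, green, red), "range_z" (480x640 float32, m along the optical axis (not along the pixel's ray), 0 where there is no reading), "K" (3x3 intrinsics, pixels), "view" (4x4, takes a point from world to camera coordinates); the wrist camera has in their place "hand_eye" (4x4, takes a point from camera to tool coordinates, whose origin is the TCP and whose axes are the flange's). Camera axes: x right, y up, looking along -z (the intrinsics and any distortion apply to the point x, -y, -z); pixel columns grow to the right and rows downward; lengths in m; the calibration is good to about 2 mm. A picture is of the moment at which its call begins: read the wrist's pose just before it.
- robot.close_job(): hands the job in; it is judged then, once.
The state is a dict: "clock": time; "qpos": joint angles; "dq": joint speeds; "effort": joint torques, N m; "eef_pos": TCP position; "tool_rot": TCP orientation; "force": force on the tool from outside, world axes, zero at the start; "wrist_torque": the same for the moment, N m; "gripper_width": finger opening in m; "grip_force": force on a finger pad.
Only numpy, scipy, OpenCV 4.12 (cv2) and the standard library are available. Lean on these libraries where they do the work, as an engineer would, in place of code of your own. Each camera call takes 0.05 s, during which the arm holds its last target. There are 200 camera calls.

## Working session

There is one attempt and no reset: what is moved stays moved. The work goes in short steps, Python scripts to look and compute and a tool call to move; the robot and the scene stay as the last step left them, time stands still between calls to the robot, and variables do not carry over. Pictures are saved under pics/ and viewed, at most 10 in all, crops included, and the job is handed in when it is done.

Besides the shell and the picture viewer there is one more tool, called in YAML: its name, and indented under it one key for each argument. move_arm: Moves the arm, as the interface text tells. Its arguments: {"type":"object","properties":{"plan":{"type":"array","items":{"type":"object","properties":{"travel":{"type":"array","items":{"type":"number"}},"turn":{"type":"number"},"jaw":{"type":"number"}}}},"grip_force":{"type":"number"}},"required":["plan"]}

```bash
mkdir -p pics; cat > h.py <<'E'
import numpy as np, cv2
from plant import status, camera, robot
def cap(n):
    c=camera(n); np.savez(f'{n}.npz',**c); return c
def world(c,u,v,z=None):
    "pixel -> world, by depth (z None) or on plane z"
    K=c['K']; V=np.linalg.inv(c['view'])
    d=np.array([(u-K[0,2])/K[0,0],-(v-K[1,2])/K[1,1],-1.0])
    if z is None: p=d*c['range_z'][int(v),int(u)]; return (V@np.r_[p,1])[:3]
    o=V[:3,3]; r=V[:3,:3]@d; return o+r*(z-o[2])/r[2]
def cloud(c):
    K=c['K'];V=np.linalg.inv(c['view']);v,u=np.mgrid[:480,:640];r=c['range_z']
    p=np.stack([(u-K[0,2])/K[0,0]*r,-(v-K[1,2])/K[1,1]*r,-r],-1)
    return p@V[:3,:3].T+V[:3,3]
E
python3 - <<'E'
from h import *
print(status.get_state())
a=cap('scene');b=cap('side')
for n,c in(('scene',a),('side',b)):
    print(n,c.keys(),c['K'].tolist(),np.linalg.inv(c['view']).round(3).tolist()); cv2.imwrite(f'pics/{n}0.png',c['pixels'])
E
```

```text
{'clock': 0.0, 'qpos': array([-1.14898578e+00,  3.20265214e-01,  1.56568590e+00, -1.88385148e-05,
        1.25736935e+00, -2.00198014e-02]), 'dq': array([-9.89676789e-04,  1.53199646e-03,  8.36441700e-05,  4.32511871e-04,
        1.35174551e-04, -2.27987578e-04]), 'effort': array([-6.20530955e-04, -4.12460768e+01, -2.31968415e+01,  7.24689220e-02,
        4.55291674e-02, -1.39771223e-04]), 'eef_pos': array([ 0.24565911, -0.51935961,  0.2321329 ]), 'tool_rot': array([-8.44746826e-04,  9.75696320e-01,  2.19125407e-01, -1.81167964e-04]), 'force': array([ 0.67865243,  0.10124321, -0.26065845]), 'wrist_torque': array([-0.01826945, -0.00832534, -0.00417922]), 'grip_force': 0.0, 'gripper_width': 0.0909768471232793}
scene dict_keys(['pixels', 'range_z', 'K', 'view']) [[496.95175800136644, 0.0, 323.2597979392297], [0.0, 496.95175800136644, 242.16927707774133], [0.0, 0.0, 1.0]] [[-0.701, 0.364, -0.613, -0.067], [-0.713, -0.368, 0.597, 0.678], [-0.008, 0.856, 0.518, 0.611], [0.0, 0.0, 0.0, 1.0]]
side dict_keys(['pixels', 'range_z', 'K', 'view']) [[490.62082598312264, 0.0, 318.9944797676377], [0.0, 490.62082598312264, 241.58544663075526], [0.0, 0.0, 1.0]] [[0.998, 0.04, -0.041, 0.517], [-0.056, 0.545, -0.836, -0.894], [-0.011, 0.837, 0.547, 0.708], [0.0, 0.0, 0.0, 1.0]]
```

View pics/scene0.png

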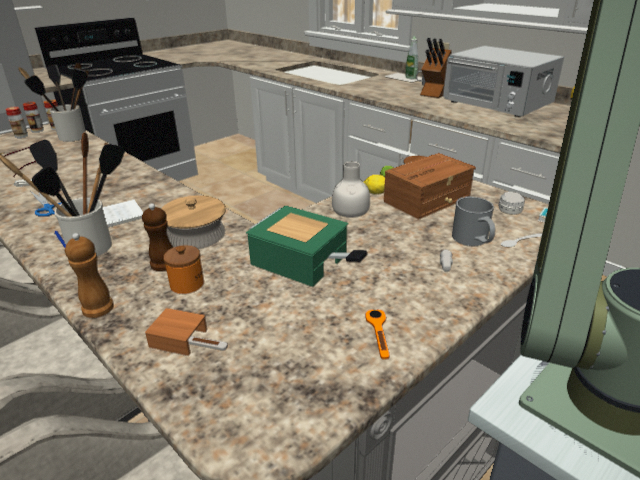

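View pics/side0.png

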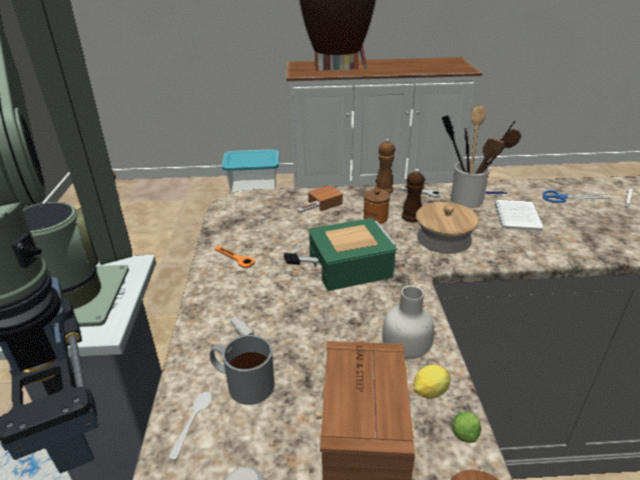

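Scene view: the wooden dock is at (178,332) with its steel handle at (208,343). The caddy is at (298,243) and its black pedal at (355,256). Opener candidates are the steel one in the dock (208,343), the orange look-alike (377,333) and a pale item (446,260). The one in the dock fits the description. Next I'll measure and make an enlarged crop to confirm.

```bash
cat > m.py <<'E'
from h import *
for n in('scene','side'):
    c=dict(np.load(n+'.npz')); P=cloud(c); img=c['pixels']; hsv=cv2.cvtColor(img,cv2.COLOR_BGR2HSV)
    X,Y,Z=P[...,0],P[...,1],P[...,2]; ok=c['range_z']>0
    def rect(name,m):
        p=P[m][:,:2].astype(np.float32)
        if len(p)<15: print(n,name,'few',len(p));return
        r=cv2.minAreaRect(p*1000); print(n,name,len(p),'ctr',np.round(r[0],1),'size',np.round(r[1],1),'ang',round(r[2],2),'z',np.percentile(Z[m],[5,50,95]).round(4))
    v,u=np.mgrid[:480,:640]
    box=lambda u0,v0,u1,v1:(u>=u0)&(u<u1)&(v>=v0)&(v<v1)&ok
    B={'scene':dict(dock=(140,300,212,360),hand=(185,330,235,355),cad=(240,200,352,290),ped=(325,240,375,270)),
       'side':dict(dock=(300,183,350,213),hand=(294,200,325,216),cad=(302,215,400,290),ped=(278,245,325,270))}[n]
    g=(hsv[...,0]>60)&(hsv[...,0]<95)&(hsv[...,1]>120)
    rect('lidtop',box(*B['cad'])&(Z>.078)&(Z<.095))
    rect('caddy',box(*B['cad'])&(Z>.01)&(Z<.095)&g)
    rect('dockroof',box(*B['dock'])&(Z>.031)&(Z<.043))
    rect('dockall',box(*B['dock'])&(Z>.012)&(Z<.043))
    hm=box(*B['hand'])&(Z>.0055)&(Z<.016)&(hsv[...,1]<60); rect('handle',hm)
    if hm.sum(): p=P[hm]; print('  x',p[:,0].min(),p[:,0].max(),'y',p[:,1].min(),p[:,1].max())
    rect('paddle',box(*B['ped'])&(hsv[...,2]<70)&(Z>.05)&(Z<.075)&(hsv[...,1]<90))
    bb=B['dock']; cr=img[285:375,130:430] if n=='scene' else img[170:275,200:460]
    cv2.imwrite(f'pics/{n}c.png',cv2.resize(cr,None,fx=2.6,fy=2.6,interpolation=3))
E
python3 m.py
```

```text
scene lidtop 2822 ctr [642.5  67.5] size [176.3 151.9] ang 14.5 z [0.0824 0.0846 0.0868]
scene caddy 3237 ctr [639.5  67.3] size [169.6 150.7] ang 14.54 z [0.0178 0.0715 0.0853]
scene dockroof 1276 ctr [601.2 394.2] size [81.2 71.7] ang 30.42 z [0.0334 0.036  0.0377]
scene dockall 1659 ctr [601.8 394.8] size [82.8 72.7] ang 30.11 z [0.0161 0.0356 0.0376]
scene handle 157 ctr [550.3 365.4] size [71.8 18.5] ang 31.8 z [0.006  0.0076 0.0091]
  x 0.5167998762077166 0.5845512585783587 y 0.34341341473005066 0.3877636945166437
scene paddle 182 ctr [499.4  33.2] size [33.7 34.9] ang 13.48 z [0.0555 0.0631 0.0678]
side lidtop 2732 ctr [639.2  67.5] size [174.8 154.9] ang 14.29 z [0.0837 0.0877 0.0901]
side caddy 281 ctr [618.5  10.7] size [ 97.8 200.7] ang 66.68 z [0.0153 0.048  0.0762]
side dockroof 356 ctr [597.4 393.7] size [81.3 79. ] ang 30.03 z [0.0343 0.0393 0.0418]
side dockall 545 ctr [578.3 381.7] size [126.6  79. ] ang 30.99 z [0.0132 0.0379 0.0415]
side handle 79 ctr [554.8 361. ] size [88.5 85. ] ang 81.4 z [0.0057 0.01   0.013 ]
  x 0.5061498230176946 0.5920303761102592 y 0.3232891927612812 0.4110730332131519
side paddle 142 ctr [528.8  24.8] size [48.8 95.8] ang 78.27 z [0.0549 0.0652 0.0711]
```

View pics/scenec.png

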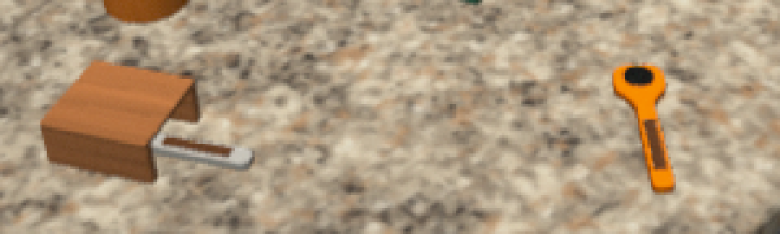

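The crop shows the steel opener with its brown inlay in the dock at crop (205,150), and the separate orange look-alike at (645,130), which I'll leave alone. Sizes and heights fit: dock 81x72 mm, yaw 30°; caddy yaw 14.5°; paddle at (0.50, 0.033, 0.063). The arm goes to a hover over the handle.

move_arm:
  plan:
    - {"travel": [0.94,-0.99,0],"turn": 0,"jaw": -1}
    - {"travel": [0.94,-0.99,0],"turn": 0,"jaw": -1}
    - {"travel": [0.94,-0.99,0],"turn": 0,"jaw": -1}
    - {"travel": [0.94,-0.99,0],"turn": 0,"jaw": -1}
    - {"travel": [0.94,-0.99,0],"turn": 0,"jaw": -1}

```text
clock: 0.6
eef_pos: [0.2992, -0.3562, 0.2326]
tool_rot: [-0.0, 0.976, 0.219, -0.0]
force: [1.1, -0.6, -0.4]
gripper_width: 0.0918
grip_force: 0.0
```

move_arm:
  plan:
    - {"travel": [0.94,-0.99,0],"turn": 0,"jaw": -1}
    - {"travel": [0.94,-0.99,0],"turn": 0,"jaw": -1}
    - {"travel": [0.94,-0.99,0],"turn": 0,"jaw": -1}
    - {"travel": [0.94,-0.99,0],"turn": 0,"jaw": -1}
    - {"travel": [0.94,-0.99,0],"turn": 0,"jaw": -1}

```text
clock: 1.1
eef_pos: [0.3524, -0.1941, 0.2327]
tool_rot: [-0.0, 0.976, 0.219, -0.0]
force: [0.3, 0.5, 1.4]
gripper_width: 0.0909
grip_force: 0.0
```

move_arm:
  plan:
    - {"travel": [0.94,-0.99,0],"turn": 0,"jaw": -1}
    - {"travel": [0.94,-0.99,0],"turn": 0,"jaw": -1}
    - {"travel": [0.94,-0.99,0],"turn": 0,"jaw": -1}
    - {"travel": [0.94,-0.99,0],"turn": 0,"jaw": -1}
    - {"travel": [0.94,-0.99,0],"turn": 0,"jaw": -1}

```text
clock: 1.6
eef_pos: [0.4057, -0.0321, 0.2327]
tool_rot: [0.0, 0.976, 0.219, -0.0]
force: [-0.4, -1.2, -0.9]
gripper_width: 0.0913
grip_force: 0.0
```

move_arm:
  plan:
    - {"travel": [0.94,-0.99,0],"turn": 0,"jaw": -1}
    - {"travel": [0.94,-0.99,0],"turn": 0,"jaw": -1}
    - {"travel": [0.94,-0.99,0],"turn": 0,"jaw": -1}
    - {"travel": [0.94,-0.99,0],"turn": 0,"jaw": -1}
    - {"travel": [0.94,-0.99,0],"turn": 0,"jaw": -1}

```text
clock: 2.1
eef_pos: [0.459, 0.13, 0.2326]
tool_rot: [0.0, 0.976, 0.219, -0.0]
force: [1.0, -0.3, 0.4]
gripper_width: 0.0911
grip_force: 0.0
```

move_arm:
  plan:
    - {"travel": [0.94,-0.99,0],"turn": 0,"jaw": -1}
    - {"travel": [0.94,-0.99,0],"turn": 0,"jaw": -1}
    - {"travel": [0.5,-0.6,0],"turn": 0,"jaw": -1}
    - {"travel": [0,0,0],"turn": -0.9,"jaw": -1}
    - {"travel": [0,0,0],"turn": 0,"jaw": -1}

```text
clock: 2.6
eef_pos: [0.485, 0.2129, 0.2322]
tool_rot: [0.0, 0.964, 0.265, -0.001]
force: [0.5, -0.0, -0.7]
gripper_width: 0.091
grip_force: 0.0
```

move_arm:
  plan:
    - {"travel": [0.94,-0.78,0.3],"turn": 0,"jaw": -1}
    - {"travel": [0.94,-0.78,0.3],"turn": 0,"jaw": -1}
    - {"travel": [0.94,-0.78,0.3],"turn": 0,"jaw": -1}
    - {"travel": [0.94,-0.78,0.3],"turn": 0,"jaw": -1}
    - {"travel": [0.94,-0.78,0.3],"turn": 0,"jaw": -1}

```text
clock: 3.1
eef_pos: [0.5367, 0.3566, 0.1949]
tool_rot: [0.0, 0.965, 0.263, -0.0]
force: [-1.0, -0.3, 0.4]
gripper_width: 0.0912
grip_force: 0.0
```

```bash
cat >> h.py <<'E'
from scipy.spatial.transform import Rotation as R
def wrist():
    s=status.get_state(); c=camera('wrist')
    q=s['tool_rot']; T=np.eye(4); T[:3,:3]=R.from_quat(np.r_[q[1:],q[0]]).as_matrix(); T[:3,3]=s['eef_pos']
    c['view']=np.linalg.inv(T@c['hand_eye']); np.savez('wrist.npz',**c); return s,c
def show(s):
    q=s['tool_rot']; print('t',s['clock'],'p',s['eef_pos'].round(4),'yaw',np.degrees(2*np.arctan2(q[2],q[1])).round(2),'F',s['force'].round(1),'w',s['gripper_width'].round(4))
def tomove(s,d):
    q=s['tool_rot']; return R.from_quat(np.r_[q[1:],q[0]]).inv().apply(d)/.025
E
python3 - <<'E'
from h import *
s,c=wrist(); show(s); cv2.imwrite('pics/w1.png',c['pixels']); print(np.linalg.inv(c['view']).round(3).tolist())
E
```

```text
Traceback (most recent call last):
  File "h.py", line 21, in show
    q=s['tool_rot']; print('t',s['clock'],'p',s['eef_pos'].round(4),'yaw',np.degrees(2*np.arctan2(q[2],q[1])).round(2),'F',s['force'].round(1),'w',s['gripper_width'].round(4))
                                                                                                                                                   ^^^^^^^^^^^^^^^^^^^^^^^^
AttributeError: 'float' object has no attribute 'round'
```

```bash
sed -i "s/s\['gripper_width'\].round(4)/round(s['gripper_width'],4)/" h.py
cat > hm.py <<'E'
from h import *
s,c=wrist(); show(s); cv2.imwrite('pics/w1.png',c['pixels'])
P=cloud(c); hsv=cv2.cvtColor(c['pixels'],cv2.COLOR_BGR2HSV); Z=P[...,2]
d=P[...,:2]-np.array([.601,.394]); xd=d@[.866,.5]; yd=d@[-.5,.866]
m=(c['range_z']>0)&(Z>.0055)&(Z<.014)&(xd<-44)&0
m=(c['range_z']>0)&(Z>.0055)&(Z<.014)&(xd<-.043)&(xd>-.12)&(abs(yd)<.03)
p=P[m]; print(len(p),np.percentile(Z[m],[5,50,95]))
r=cv2.minAreaRect((p[:,:2]*1000).astype(np.float32)); print(r)
vx,vy,x0,y0=cv2.fitLine((p[:,:2]*1000).astype(np.float32),cv2.DIST_L2,0,.1,.01).ravel()
print('ang',np.degrees(np.arctan2(vy,vx)),x0,y0)
g=(c['range_z']>0)&(Z>.031)&(Z<.042); print(cv2.minAreaRect((P[g][:,:2]*1000).astype(np.float32)))
E
python3 hm.py
```

```text
t 3.15 p [0.5378 0.3609 0.1931] yaw 30.65 F [ 1.8  3.8 -0.6] w 0.0911
960 [0.00688002 0.00840894 0.00979408]
((542.0115966796875, 359.6380310058594), (50.54362487792969, 15.198204040527344), 31.06528091430664)
ang 30.086634 542.7106 359.71512
((665.2670288085938, 298.86883544921875), (170.01467895507812, 300.63885498046875), 13.585668563842773)
```

View pics/w1.png

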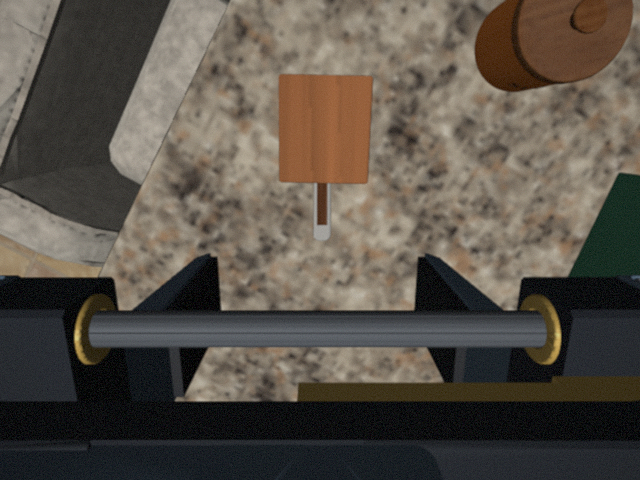

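Wrist view: the handle is at (322,210) in front of the dock (325,130), and it is aligned with the tool. The arm lowers onto the handle.

move_arm:
  plan:
    - {"travel": [-0.1,0.14,1],"turn": 0,"jaw": -1}
    - {"travel": [0,0,1],"turn": 0,"jaw": -0.4}
    - {"travel": [0,0,1],"turn": 0,"jaw": -0.4}
    - {"travel": [0,0,1],"turn": 0,"jaw": -0.4}
    - {"travel": [0,0,1],"turn": 0,"jaw": -0.4}

```text
clock: 3.7
eef_pos: [0.5359, 0.3505, 0.0698]
tool_rot: [0.0, 0.965, 0.264, -0.0]
force: [-0.0, -0.1, 0.7]
gripper_width: 0.0647
grip_force: 0.0
```

move_arm:
  plan:
    - {"travel": [0,0,0.7],"turn": 0,"jaw": -0.4}
    - {"travel": [0,0,0.5],"turn": 0,"jaw": -0.4}
    - {"travel": [0,0,0.4],"turn": 0,"jaw": -0.4}
    - {"travel": [0,0,0],"turn": 0,"jaw": -0.4}

```text
clock: 4.1
eef_pos: [0.5356, 0.3511, 0.0295]
tool_rot: [0.0, 0.964, 0.264, -0.001]
force: [0.2, 0.3, -0.2]
gripper_width: 0.0638
grip_force: 0.0
```

```bash
python3 - <<'E'
from h import *
s=status.get_state(); show(s)
E
```

```text
t 4.1 p [0.5356 0.3511 0.0295] yaw 30.66 F [ 0.2  0.3 -0.2] w 0.0638
```

move_arm:
  plan:
    - {"travel": [0.18,-0.16,0.3],"turn": 0,"jaw": -0.4}
    - {"travel": [0,0,0],"turn": 0,"jaw": -0.4}
    - {"travel": [0,0,0],"turn": 0,"jaw": 1}
    - {"travel": [0,0,0],"turn": 0,"jaw": 1}
    - {"travel": [0,0,0],"turn": 0,"jaw": 1}
  grip_force: 15

```text
clock: 4.6
eef_pos: [0.5381, 0.3578, 0.0233]
tool_rot: [-0.0, 0.964, 0.265, 0.0]
force: [-0.4, 0.4, 0.2]
gripper_width: 0.0428
grip_force: 0.0
```

move_arm:
  plan:
    - {"travel": [0,0,0],"turn": 0,"jaw": 1}
    - {"travel": [0,0,0],"turn": 0,"jaw": 1}
    - {"travel": [0,0,0],"turn": 0,"jaw": 1}

```text
clock: 4.9
eef_pos: [0.538, 0.3576, 0.023]
tool_rot: [0.0, 0.964, 0.265, 0.0]
force: [-0.2, -0.5, 0.1]
gripper_width: 0.0202
grip_force: 14.9
```

move_arm:
  plan:
    - {"travel": [-0.3,0,-0.04],"turn": 0,"jaw": 1}
    - {"travel": [-0.6,0,0],"turn": 0,"jaw": 1}
    - {"travel": [-0.6,0,0],"turn": 0,"jaw": 1}
    - {"travel": [-0.6,0,0],"turn": 0,"jaw": 1}
    - {"travel": [-0.6,0,0],"turn": 0,"jaw": 1}

```text
clock: 5.4
eef_pos: [0.4789, 0.3225, 0.0239]
tool_rot: [0.0, 0.964, 0.265, -0.0]
force: [0.7, -0.1, -1.2]
gripper_width: 0.0206
grip_force: 14.8
```

move_arm:
  plan:
    - {"travel": [-0.6,0,0],"turn": 0,"jaw": 1}
    - {"travel": [-0.6,0,0],"turn": 0,"jaw": 1}
    - {"travel": [-0.6,0,0],"turn": 0,"jaw": 1}
    - {"travel": [-0.3,0,0.04],"turn": 0,"jaw": 1}
    - {"travel": [0,0,0],"turn": 0,"jaw": 1}

```text
clock: 5.9
eef_pos: [0.4337, 0.2957, 0.023]
tool_rot: [0.0, 0.964, 0.265, -0.001]
force: [1.0, 0.1, -0.5]
gripper_width: 0.0204
grip_force: 14.9
```

move_arm:
  plan:
    - {"travel": [0,0,0],"turn": 0,"jaw": 0.2}
    - {"travel": [0,0,0],"turn": 0,"jaw": 0.2}
    - {"travel": [0,0,0],"turn": 0,"jaw": 0.2}
    - {"travel": [0,0,-0.5],"turn": 0,"jaw": 0}
    - {"travel": [0,0,-1],"turn": 0,"jaw": 0}

```text
clock: 6.4
eef_pos: [0.4339, 0.2957, 0.0599]
tool_rot: [0.001, 0.964, 0.265, -0.002]
force: [-0.0, 0.0, 0.1]
gripper_width: 0.0456
grip_force: 0.0
```

```bash
cat > om.py <<'E'
from h import *
# opener on counter, from the scene camera: grow thin band of heights near expected spot
import sys
cx,cy=map(float,sys.argv[1:3])
c=cap('scene'); show(status.get_state())
P=cloud(c); Z=P[...,2]; hsv=cv2.cvtColor(c['pixels'],cv2.COLOR_BGR2HSV)
m=(c['range_z']>0)&(Z>.005)&(Z<.016)&(np.hypot(P[...,0]-cx,P[...,1]-cy)<.085)
n,l,st,ce=cv2.connectedComponentsWithStats(m.astype(np.uint8)); k=1+st[1:,4].argmax(); m=l==k
p=(P[m][:,:2]*1000).astype(np.float32); print(st[k],np.percentile(Z[m],[5,50,95]).round(4)); print(cv2.minAreaRect(p))
vx,vy,x0,y0=cv2.fitLine(p,cv2.DIST_L2,0,.1,.01).ravel(); a=np.arctan2(vy,vx); print('ang',np.degrees(a))
d=p-[x0,y0]; t=d@[vx,vy]; w=d@[-vy,vx]
for lo in np.arange(t.min(),t.max(),16):
    q=(t>=lo)&(t<lo+16); print(round(lo),np.round([w[q].min(),w[q].max()],1))
tm=(t.min()+t.max())/2; print('len',t.max()-t.min(),'mid',x0+vx*tm,y0+vy*tm)
cv2.imwrite('pics/s%d.png'%int(status.get_state()['clock']*100),c['pixels'])
E
python3 om.py .465 .317
```

```text
t 6.45 p [0.4368 0.2976 0.0647] yaw 30.71 F [1.1 1.6 2.4] w 0.0458
[221 339  72  24 609] [0.0058 0.0077 0.0095]
((467.75567626953125, 322.3554992675781), (127.20703887939453, 38.26021957397461), 24.935962677001953)
ang 30.03807
-76 [-9.9  7.3]
-60 [-5.   6.1]
-44 [-5.7  6.6]
-28 [-8.3  5.9]
-12 [-9.2  6.4]
4 [-13.8  12.1]
20 [-19.4  18.8]
36 [-20.3  18. ]
len 127.33748 mid 469.24478 319.2234
```

move_arm:
  plan:
    - {"travel": [0,0,-1],"turn": 0.9,"jaw": 0}
    - {"travel": [0,0,-1],"turn": 0.9,"jaw": 0.5}
    - {"travel": [0,0,-1],"turn": 0.9,"jaw": 1}
    - {"travel": [0,0.5,0],"turn": 0,"jaw": 1}
    - {"travel": [0,0.9,0],"turn": 0,"jaw": 1}

```text
clock: 6.95
eef_pos: [0.444, 0.2627, 0.1363]
tool_rot: [-0.0, 0.992, 0.128, 0.001]
force: [-0.0, -0.5, -0.4]
gripper_width: 0.0167
grip_force: 0.0
```

move_arm:
  plan:
    - {"travel": [0,1,0],"turn": 0,"jaw": 1}
    - {"travel": [0,1,0],"turn": 0,"jaw": 1}
    - {"travel": [0,1,0],"turn": 0,"jaw": 1}
    - {"travel": [0,1,0],"turn": 0,"jaw": 1}
    - {"travel": [0,1,0],"turn": 0,"jaw": 1}

```text
clock: 7.45
eef_pos: [0.4746, 0.1398, 0.1349]
tool_rot: [0.0, 0.992, 0.127, -0.001]
force: [0.2, 0.6, -0.2]
gripper_width: 0.0002
grip_force: 0.0
```

move_arm:
  plan:
    - {"travel": [0,1,0],"turn": 0,"jaw": 1}
    - {"travel": [0,1,0],"turn": 0,"jaw": 1}
    - {"travel": [0,1,0],"turn": 0,"jaw": 1}
    - {"travel": [0,0.9,0],"turn": 0,"jaw": 1}
    - {"travel": [0,0,0],"turn": 0,"jaw": 1}

```text
clock: 7.95
eef_pos: [0.4994, 0.0446, 0.1349]
tool_rot: [0.0, 0.992, 0.125, -0.0]
force: [0.1, 0.2, -0.1]
gripper_width: 0.0007
grip_force: 0.0
```

```bash
python3 - <<'E'
from h import *
s,c=wrist(); show(s)
P=cloud(c); Z=P[...,2]; hsv=cv2.cvtColor(c['pixels'],cv2.COLOR_BGR2HSV)
m=(c['range_z']>0)&(Z>.05)&(Z<.075)&(hsv[...,2]<70)&(np.hypot(P[...,0]-.5,P[...,1]-.0325)<.035)
print(m.sum(),cv2.minAreaRect((P[m][:,:2]*1000).astype(np.float32)) if m.sum()>5 else 0, np.percentile(Z[m],[5,50,95]) if m.sum() else 0)
print(tomove(s,np.array([.5005,.0325,.053])-s['eef_pos']))
E
```

```text
t 7.95 p [0.4994 0.0446 0.1349] yaw 14.39 F [ 0.1  0.2 -0.1] w 0.0007
2223 ((503.20751953125, 31.873748779296875), (31.990550994873047, 34.58285903930664), 15.747965812683105) [0.05863645 0.06241031 0.06709323]
[-0.07523981  0.4783401   3.27676636]
```

move_arm:
  plan:
    - {"travel": [0,0.51,0.7],"turn": 0,"jaw": 1}
    - {"travel": [0,0,0.7],"turn": 0,"jaw": 1}
    - {"travel": [0,0,0.3],"turn": 0,"jaw": 1}
    - {"travel": [0,0,0.2],"turn": 0,"jaw": 1}
    - {"travel": [0,0,0.2],"turn": 0,"jaw": 1}

```text
clock: 8.5
eef_pos: [0.5008, 0.0351, 0.0833]
tool_rot: [-0.0, 0.992, 0.127, -0.002]
force: [-6.2, -1.1, 8.3]
gripper_width: 0.0005
grip_force: 4.2
```

move_arm:
  plan:
    - {"travel": [0,0,0.2],"turn": 0,"jaw": 1}
    - {"travel": [0,0,0.2],"turn": 0,"jaw": 1}
    - {"travel": [0,0,0.2],"turn": 0,"jaw": 1}
    - {"travel": [0,0,0.2],"turn": 0,"jaw": 1}
    - {"travel": [0,0,0.2],"turn": 0,"jaw": 1}

```text
clock: 9.0
eef_pos: [0.5008, 0.0349, 0.0586]
tool_rot: [0.0, 0.992, 0.127, -0.002]
force: [-4.7, -1.9, 9.2]
gripper_width: 0.0002
grip_force: 4.2
```

move_arm:
  plan:
    - {"travel": [0,0,0.1],"turn": 0,"jaw": 1}
    - {"travel": [0,0,0.1],"turn": 0,"jaw": 1}
    - {"travel": [0,0,0.06],"turn": 0,"jaw": 1}
    - {"travel": [0,0,0],"turn": 0,"jaw": 1}

```text
clock: 9.4
eef_pos: [0.5013, 0.035, 0.0547]
tool_rot: [0.0, 0.992, 0.127, -0.001]
force: [-10.4, -2.0, 26.0]
gripper_width: 0.0004
grip_force: 13.3
```

move_arm:
  plan:
    - {"travel": [0,0,-0.6],"turn": 0,"jaw": 1}
    - {"travel": [0,0,-1],"turn": 0,"jaw": 1}
    - {"travel": [0,0,-1],"turn": 0,"jaw": 1}
    - {"travel": [0,-0.6,-1],"turn": 0,"jaw": 0.5}
    - {"travel": [0,-1,-1],"turn": 0,"jaw": 0}

```text
clock: 9.9
eef_pos: [0.4929, 0.0737, 0.168]
tool_rot: [0.0, 0.992, 0.126, 0.001]
force: [0.9, -0.5, -0.3]
gripper_width: 0.0136
grip_force: 0.0
```

move_arm:
  plan:
    - {"travel": [0,-1,0],"turn": 0,"jaw": 0}
    - {"travel": [0,-1,0],"turn": 0,"jaw": -0.2}
    - {"travel": [0,-1,0],"turn": 0,"jaw": -0.2}
    - {"travel": [0,-1,0],"turn": 0,"jaw": -0.2}
    - {"travel": [0,0,0],"turn": 0,"jaw": -0.2}

```text
clock: 10.4
eef_pos: [0.467, 0.1729, 0.1669]
tool_rot: [-0.001, 0.992, 0.128, 0.001]
force: [-0.0, 0.2, 0.3]
gripper_width: 0.0528
grip_force: 0.0
```

```bash
python3 - <<'E'
from h import *
show(status.get_state()); c=cap('scene'); b=cap('side')
a=c['pixels'][120:300,180:400]; d=b['pixels'][130:300,250:450]
a=cv2.resize(a,(550,450)); d=cv2.resize(d,(529,450))
cv2.imwrite('pics/open.png',cv2.resize(np.hstack([a[:,:400],d[:,:400]]),(800,450)))
P=cloud(c)
m=(c['range_z']>0)&(P[...,2]>.1)&(P[...,0]>.6)&(P[...,0]<.8)&(abs(P[...,1]-.09)<.12); print(P[m].max(0),m.sum())
E
```

```text
t 10.4 p [0.467  0.1729 0.1669] yaw 14.74 F [-0.   0.2  0.3] w 0.0528
[0.75076181 0.16193795 0.25064013] 2908
```

View pics/open.png

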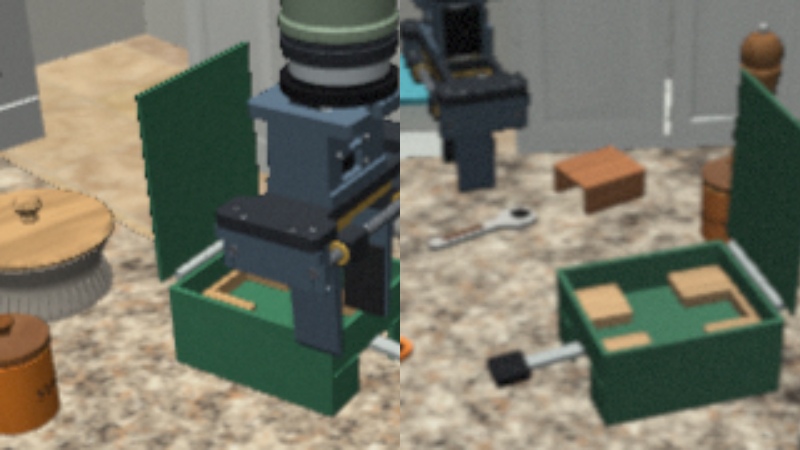

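The lid stands fully raised (250 mm) and the pedal is down. The compartment's wooden blocks are visible in the right half at (605,300), (700,285), (630,342) and (735,322), so the channel is off-centre. I'll measure it.

```bash
cat > pk.py <<'E'
from h import *
import sys
def ana(c,n):
    P=cloud(c); Z=P[...,2]; hsv=cv2.cvtColor(c['pixels'],cv2.COLOR_BGR2HSV)
    d=P[...,:2]-np.array([.6405,.0675]); a=np.radians(14.5); x=(d@[np.cos(a),np.sin(a)])*1000; y=(d@[-np.sin(a),np.cos(a)])*1000
    ok=(c['range_z']>0)&(abs(x)<90)&(abs(y)<80)
    rim=ok&(Z>.074)&(Z<.084); print(n,'rim x',np.percentile(x[rim],[.5,99.5]).round(1),'y',np.percentile(y[rim],[.5,99.5]).round(1),'z',np.median(Z[rim]))
    wood=(hsv[...,0]<30)&(hsv[...,1]>50)
    m=ok&wood&(Z>.047)&(Z<.061)&(abs(x)<78)&(abs(y)<70)
    k,l,st,ce=cv2.connectedComponentsWithStats(m.astype(np.uint8))
    for i in range(1,k):
        if st[i,4]<25: continue
        q=l==i; print(n,st[i,4],'x',np.percentile(x[q],[1,99]).round(1),'y',np.percentile(y[q],[1,99]).round(1),'z',np.median(Z[q]).round(4))
    f=ok&(Z>.034)&(Z<.045)&(abs(x)<76)&(abs(y)<66); print(n,'floor',f.sum(),np.median(Z[f]))
    return x,y,Z,ok
if __name__=='__main__':
    ana(dict(np.load('side.npz')),'side'); ana(dict(np.load('scene.npz')),'scene')
E
python3 pk.py
```

```text
side rim x [-86.8  79.9] y [-75.3  72.1] z 0.07894907002275292
side 395 x [22.4 73.6] y [-35.9  67.5] z 0.0559
side 233 x [-68.9 -26.9] y [13.7 67.2] z 0.0561
side 72 x [-68.7 -30.2] y [-35.8 -16.9] z 0.0561
side floor 591 0.04235524158362647
scene rim x [-83.8  88.1] y [-70.1  73. ] z 0.07688166072698205
scene 126 x [26.1 77.6] y [-19.5  33.9] z 0.053
scene floor 307 0.03952133359358012
```

move_arm:
  plan:
    - {"travel": [0.4,0.96,-0.5],"turn": 0,"jaw": -0.2}
    - {"travel": [0.4,0.96,-0.5],"turn": 0,"jaw": -0.2}
    - {"travel": [0.4,0.96,-0.5],"turn": 0,"jaw": -0.2}
    - {"travel": [0.4,0.96,-0.5],"turn": 0,"jaw": -0.2}
    - {"travel": [0.4,0.96,-0.5],"turn": 0,"jaw": -0.2}

```text
clock: 11.0
eef_pos: [0.5466, 0.0646, 0.2296]
tool_rot: [0.0, 0.992, 0.126, 0.0]
force: [0.7, -0.4, 0.1]
gripper_width: 0.0546
grip_force: 0.0
```

move_arm:
  plan:
    - {"travel": [0,0.96,0],"turn": 0,"jaw": -0.2}
    - {"travel": [0,0,0],"turn": 0,"jaw": -0.2}
    - {"travel": [0,0,0],"turn": 0,"jaw": -0.2}

```text
clock: 11.3
eef_pos: [0.5517, 0.0425, 0.2288]
tool_rot: [-0.0, 0.992, 0.125, -0.0]
force: [-1.2, 0.2, -0.6]
gripper_width: 0.0547
grip_force: 0.0
```

```bash
python3 - <<'E'
from h import *
from pk import ana
s,c=wrist(); show(s); x,y,Z,ok=ana(c,'wrist')
cv2.imwrite('pics/w2.png',c['pixels'])
hsv=cv2.cvtColor(c['pixels'],cv2.COLOR_BGR2HSV)
# block edges: green floor between blocks
f=ok&(abs(Z-.040)<.006)
for x0 in(-60,-50,-40,-30,0,30,40,50,60):
    q=f&(abs(x-x0)<3); w=ok&(abs(x-x0)<3)&(Z>.049)&(Z<.06)
    print(x0,'floor y',np.percentile(y[q],[2,98]).round(1) if q.sum()>20 else q.sum(),'blocks L>',np.percentile(y[w&(y>0)],2).round(1) if (w&(y>0)).sum()>5 else '','R<',np.percentile(y[w&(y<0)],98).round(1) if (w&(y<0)).sum()>5 else '')
E
```

```text
t 11.3 p [0.5517 0.0425 0.2288] yaw 14.39 F [-1.2  0.2 -0.6] w 0.0547
wrist rim x [-81.5  66.6] y [-73.7  70.3] z 0.07749663055595418
wrist 8362 x [26.8 73.9] y [-67.1  63.7] z 0.0538
wrist 7951 x [-75.9 -25.7] y [-66.1  64.6] z 0.0538
wrist floor 16444 0.03992618174928719
-60 floor y [-17.1  14.8] blocks L> 16.7 R< -19.0
-50 floor y [-17.4  14.8] blocks L> 16.5 R< -18.9
-40 floor y [-17.8  15.1] blocks L> 16.3 R< -18.8
-30 floor y [-17.7  15. ] blocks L> 16.2 R< -18.8
0 floor y [-66.3  62.7] blocks L> 64.1 R< -67.5
30 floor y [-25.2  56.5] blocks L> 22.1 R< -26.6
40 floor y [-25.2  20.5] blocks L> 22.4 R< -26.3
50 floor y [-25.   20.6] blocks L> 22.2 R< -26.2
60 floor y [-24.8  20.9] blocks L> 22.0 R< -26.7
```

View pics/w2.png

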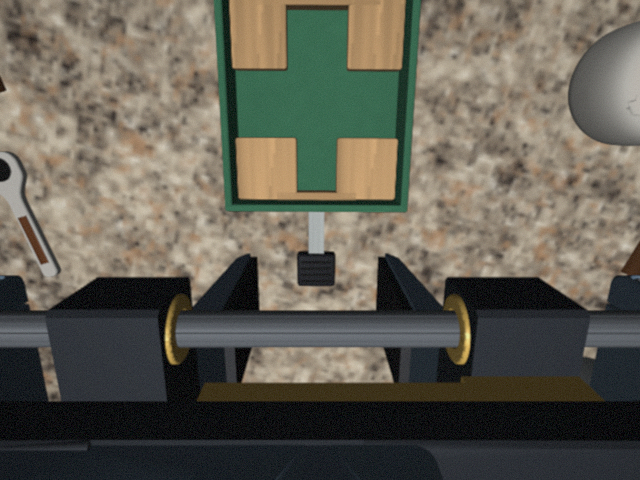

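Wrist view: the channel is clear. The near bay centre is at (317,165), the far bay at (317,40), and the laid opener at (25,215). The pocket in the arm frame is about (0.641, 0.066) with yaw about 14°. Next I go back for the opener and look from behind it.

move_arm:
  plan:
    - {"travel": [-0.36,-0.96,0.2],"turn": 0,"jaw": -0.2}
    - {"travel": [-0.36,-0.96,0.2],"turn": 0,"jaw": -0.2}
    - {"travel": [-0.36,-0.96,0.2],"turn": 0,"jaw": -0.2}
    - {"travel": [-0.36,-0.96,0.2],"turn": 0,"jaw": -0.2}
    - {"travel": [-0.36,-0.96,0.2],"turn": 0,"jaw": -0.2}

```text
clock: 11.85
eef_pos: [0.4769, 0.1497, 0.2036]
tool_rot: [-0.0, 0.992, 0.127, -0.0]
force: [0.3, 0.3, 0.1]
gripper_width: 0.0549
grip_force: 0.0
```

move_arm:
  plan:
    - {"travel": [-0.36,-0.96,0.2],"turn": 0,"jaw": -0.2}
    - {"travel": [-0.36,-0.96,0.2],"turn": 0,"jaw": -0.2}
    - {"travel": [-0.36,-0.96,0.2],"turn": 0,"jaw": -0.2}
    - {"travel": [-0.36,-0.96,0.2],"turn": 0,"jaw": -0.2}
    - {"travel": [-0.36,-0.96,0.2],"turn": 0,"jaw": -0.2}

```text
clock: 12.35
eef_pos: [0.4031, 0.2544, 0.1787]
tool_rot: [-0.0, 0.992, 0.127, -0.0]
force: [0.5, -0.2, 0.4]
gripper_width: 0.0547
grip_force: 0.0
```

move_arm:
  plan:
    - {"travel": [-0.36,-0.96,0],"turn": 0,"jaw": -0.2}
    - {"travel": [0,0,0],"turn": -0.88,"jaw": -0.2}
    - {"travel": [0,0,0],"turn": -0.88,"jaw": -0.2}
    - {"travel": [0,0,0],"turn": -0.88,"jaw": -0.2}
    - {"travel": [0,0,0],"turn": 0,"jaw": -0.2}

```text
clock: 12.85
eef_pos: [0.389, 0.2746, 0.1788]
tool_rot: [-0.0, 0.965, 0.262, -0.0]
force: [-0.7, 0.5, 0.3]
gripper_width: 0.0547
grip_force: 0.0
```

```bash
cat > ow.py <<'E'
from h import *
import sys
zlo,zhi,cx,cy=map(float,sys.argv[1:5])
s,c=wrist(); show(s); cv2.imwrite('pics/ow.png',c['pixels'])
P=cloud(c); Z=P[...,2]
m=(c['range_z']>0)&(Z>zlo)&(Z<zhi)&(np.hypot(P[...,0]-cx,P[...,1]-cy)<.085)
n,l,st,ce=cv2.connectedComponentsWithStats(m.astype(np.uint8)); k=1+st[1:,4].argmax(); m=l==k
p=(P[m][:,:2]*1000).astype(np.float32); print(st[k],np.percentile(Z[m],[5,50,95]).round(4))
# symmetric-shape axis: midpoints of width slices
a=np.radians(s['yaw']) if 'yaw' in s else np.radians(30)
for _ in range(4):
    u=np.array([np.cos(a),np.sin(a)]);w=np.array([-u[1],u[0]]); t=p@u; v=p@w
    e=np.arange(t.min()+4,t.max()-4,6); M=[];W=[]
    for lo in e:
        q=v[(t>=lo)&(t<lo+6)]; M.append((q.min()+q.max())/2);W.append(q.max()-q.min())
    k,b=np.polyfit(e+3,M,1); a+=np.arctan(k)
print('widths',np.round(W,1),'len',t.max()-t.min())
tm=(t.min()+t.max())/2; o=u*tm+w*(k*tm+b); print('origin',o.round(1),'ang',np.degrees(a).round(2))
print('move units',tomove(s,np.r_[o/1000,.022]-s['eef_pos']).round(2))
E
python3 ow.py .0055 .014 .469 .319
```

```text
t 12.85 p [0.389  0.2746 0.1788] yaw 30.42 F [-0.7  0.5  0.3] w 0.0547
[ 298   14   51  171 4596] [0.0069 0.0084 0.0097]
widths [14.8 14.8 14.7 14.6 14.5 14.4 14.4 14.4 14.2 14.2 14.1 14.1 14.  18.5
 26.  35.  37.2 37.8 37.7 35.2] len 126.83877249252515
origin [471.5 317.6] ang 30.47
move units [3.72 0.19 6.27]
```

move_arm:
  plan:
    - {"travel": [0.93,0.05,0.8],"turn": 0,"jaw": -0.2}
    - {"travel": [0.93,0.05,0.9],"turn": 0,"jaw": -0.2}
    - {"travel": [0.93,0.05,0.9],"turn": 0,"jaw": -0.2}
    - {"travel": [0.93,0.04,0.9],"turn": 0,"jaw": -0.2}
    - {"travel": [0,0,0.9],"turn": 0,"jaw": -0.2}

```text
clock: 13.4
eef_pos: [0.4752, 0.3189, 0.068]
tool_rot: [-0.001, 0.965, 0.261, 0.002]
force: [-0.4, 0.1, -0.3]
gripper_width: 0.0546
grip_force: 0.0
```

move_arm:
  plan:
    - {"travel": [0,0,0.7],"turn": 0,"jaw": -0.2}
    - {"travel": [0,0,0.6],"turn": 0,"jaw": -0.2}
    - {"travel": [0,0,0.4],"turn": 0,"jaw": -0.2}
    - {"travel": [0,0,0],"turn": 0,"jaw": -0.2}

```text
clock: 13.8
eef_pos: [0.4716, 0.3166, 0.0251]
tool_rot: [0.0, 0.965, 0.261, -0.001]
force: [-0.5, 0.8, 0.6]
gripper_width: 0.0546
grip_force: 0.0
```

move_arm:
  plan:
    - {"travel": [0,0,0.12],"turn": 0,"jaw": -0.2}
    - {"travel": [0,0,0],"turn": 0,"jaw": 0.2}
    - {"travel": [0,0,0],"turn": 0,"jaw": 1}
    - {"travel": [0,0,0],"turn": 0,"jaw": 1}
    - {"travel": [0,0,0],"turn": 0,"jaw": 1}
  grip_force: 15

```text
clock: 14.3
eef_pos: [0.4729, 0.3172, 0.0239]
tool_rot: [-0.0, 0.965, 0.262, 0.001]
force: [0.2, 0.4, 1.2]
gripper_width: 0.0296
grip_force: 14.8
```

move_arm:
  plan:
    - {"travel": [0,0,0],"turn": 0,"jaw": 1}
    - {"travel": [0,0,0],"turn": 0,"jaw": 1}
    - {"travel": [0,0,-0.2],"turn": 0,"jaw": 1}
    - {"travel": [0,0,-0.6],"turn": 0,"jaw": 1}
    - {"travel": [0,0,-1],"turn": 0,"jaw": 1}

```text
clock: 14.8
eef_pos: [0.4712, 0.3162, 0.0674]
tool_rot: [0.001, 0.965, 0.262, -0.002]
force: [-0.4, -0.4, 0.1]
gripper_width: 0.0296
grip_force: 14.7
```

move_arm:
  plan:
    - {"travel": [0,0,-1],"turn": 0,"jaw": 1}
    - {"travel": [0,0,-1],"turn": 0,"jaw": 1}
    - {"travel": [0,0,-1],"turn": 0,"jaw": 1}
    - {"travel": [0,0,-1],"turn": 0,"jaw": 1}
    - {"travel": [0,0,0],"turn": 0,"jaw": 1}

```text
clock: 15.3
eef_pos: [0.4742, 0.3181, 0.1719]
tool_rot: [-0.001, 0.965, 0.262, 0.003]
force: [-0.4, 0.1, -1.6]
gripper_width: 0.0294
grip_force: 14.7
```

```bash
python3 - <<'E'
from h import *
s=status.get_state(); show(s); b=cap('side'); c=cap('scene')
zt=s['eef_pos'][2]-.0225
for n,c in(('side',b),('scene',c)):
    P=cloud(c); hsv=cv2.cvtColor(c['pixels'],cv2.COLOR_BGR2HSV)
    q=s['tool_rot']; a=2*np.arctan2(q[2],q[1]); d=P-s['eef_pos']; x=d[...,:2]@[np.cos(a),np.sin(a)]; y=d[...,:2]@[-np.sin(a),np.cos(a)]
    m=(c['range_z']>0)&(abs(P[...,2]-zt-.005)<.022)&(abs(x)<.09)&(abs(y)<.05)
    for lo in range(-80,80,10):
        k=m&(x*1000>=lo)&(x*1000<lo+10)
        if k.sum()>3: print(n,lo,k.sum(),'y',(y[k].min()*1000).round(1),(y[k].max()*1000).round(1),'z rel bottom',(np.median(P[...,2][k])-zt).round(4))
a=cv2.resize(b['pixels'][100:260,230:400],None,fx=2.3,fy=2.3); d=cv2.resize(c['pixels'][170:400,130:330],None,fx=1.6,fy=1.6)
cv2.imwrite('pics/held.png',np.hstack([a,d]))
E
```

```text
t 15.3 p [0.4742 0.3181 0.1719] yaw 30.35 F [-0.4  0.1 -1.6] w 0.0294
side -70 19 y -5.5 9.5 z rel bottom 0.0064
side -60 20 y -8.1 6.2 z rel bottom 0.0086
side -50 19 y -8.5 6.3 z rel bottom 0.0079
side -40 16 y -7.4 8.3 z rel bottom 0.0087
side -30 35 y -23.6 21.6 z rel bottom 0.0105
side -20 60 y -26.5 29.8 z rel bottom 0.0149
side -10 37 y -25.7 24.4 z rel bottom 0.0166
side 0 23 y -25.4 -17.4 z rel bottom 0.0175
side 10 8 y -24.6 -20.0 z rel bottom 0.0188
side 20 15 y -19.3 1.9 z rel bottom 0.0084
side 30 27 y -20.3 13.8 z rel bottom 0.0096
side 40 26 y -22.0 21.1 z rel bottom 0.0094
side 50 11 y -12.4 9.8 z rel bottom 0.0091
scene -70 44 y -5.0 8.7 z rel bottom 0.0028
scene -60 60 y -8.0 9.7 z rel bottom 0.0036
scene -50 58 y -8.2 9.5 z rel bottom 0.0037
scene -40 55 y -6.8 9.0 z rel bottom 0.004
scene -30 56 y -6.9 9.3 z rel bottom 0.0038
scene -20 226 y -22.5 26.9 z rel bottom 0.0116
scene -10 128 y -18.0 27.1 z rel bottom 0.0142
scene 0 71 y 21.4 27.5 z rel bottom 0.0151
scene 10 44 y 21.4 27.0 z rel bottom 0.0142
scene 20 33 y 2.3 16.1 z rel bottom 0.003
scene 30 90 y -15.5 20.3 z rel bottom 0.0037
scene 40 101 y -18.9 20.7 z rel bottom 0.0041
scene 50 75 y -17.1 18.6 z rel bottom 0.0041
```

move_arm:
  plan:
    - {"travel": [0,0,0],"turn": 0.9,"jaw": 1}
    - {"travel": [0,0,0],"turn": 0.9,"jaw": 1}
    - {"travel": [0,0,0],"turn": 0.9,"jaw": 1}
    - {"travel": [0.17,0.48,0],"turn": 0,"jaw": 1}
    - {"travel": [0.34,0.95,0],"turn": 0,"jaw": 1}

```text
clock: 15.9
eef_pos: [0.4929, 0.2852, 0.1669]
tool_rot: [0.001, 0.992, 0.126, -0.001]
force: [0.0, -0.5, -1.1]
gripper_width: 0.0294
grip_force: 14.7
```

move_arm:
  plan:
    - {"travel": [0.34,0.95,0],"turn": 0,"jaw": 1}
    - {"travel": [0.34,0.95,0],"turn": 0,"jaw": 1}
    - {"travel": [0.34,0.95,0],"turn": 0,"jaw": 1}
    - {"travel": [0.34,0.95,0],"turn": 0,"jaw": 1}
    - {"travel": [0.34,0.95,0],"turn": 0,"jaw": 1}

```text
clock: 16.4
eef_pos: [0.564, 0.1787, 0.167]
tool_rot: [0.0, 0.992, 0.124, -0.001]
force: [0.6, 0.6, -0.5]
gripper_width: 0.0296
grip_force: 14.7
```

move_arm:
  plan:
    - {"travel": [0.34,0.95,0],"turn": 0,"jaw": 1}
    - {"travel": [0.34,0.95,0],"turn": 0,"jaw": 1}
    - {"travel": [0.34,0.95,0],"turn": 0,"jaw": 1}
    - {"travel": [0.34,0.95,0],"turn": 0,"jaw": 1}
    - {"travel": [0.34,0.95,0],"turn": 0,"jaw": 1}

```text
clock: 16.9
eef_pos: [0.6341, 0.074, 0.1669]
tool_rot: [0.0, 0.992, 0.124, -0.001]
force: [0.0, -0.5, -0.7]
gripper_width: 0.0296
grip_force: 14.7
```

move_arm:
  plan:
    - {"travel": [0.17,0.47,0],"turn": 0,"jaw": 1}
    - {"travel": [0,0,0],"turn": 0,"jaw": 1}
    - {"travel": [0,0,0],"turn": 0,"jaw": 1}

```text
clock: 17.2
eef_pos: [0.6405, 0.0658, 0.1677]
tool_rot: [-0.0, 0.992, 0.123, -0.001]
force: [-0.5, -0.1, -2.2]
gripper_width: 0.0294
grip_force: 14.7
```

```bash
cat > hd.py <<'E'
from h import *
s,c=wrist(); show(s); cv2.imwrite('pics/hd%d.png'%int(s['clock']*100),c['pixels'])
print('move to place',tomove(s,np.array([.643,.0664,.064])-s['eef_pos']).round(2))
P=cloud(c); a=np.radians(14.1); d=P-np.array([.6414,.066,0]); x=1000*(d[...,:2]@[np.cos(a),np.sin(a)]); y=1000*(d[...,:2]@[-np.sin(a),np.cos(a)])
zb=s['eef_pos'][2]-.0225
m=(c['range_z']>0)&(abs(P[...,2]-zb-.006)<.008)&(abs(x)<100)&(abs(y)<40)
for lo in range(-80,80,5):
    k=m&(x>=lo)&(x<lo+5)
    if k.sum()>5: print(lo,k.sum(),'x',x[k].min().round(1),x[k].max().round(1),'y',y[k].min().round(1),y[k].max().round(1),'z',np.median(P[...,2][k]-zb).round(4))
E
python3 hd.py
```

```text
t 17.2 p [0.6405 0.0658 0.1677] yaw 14.17 F [-0.5 -0.1 -2.2] w 0.0294
move to place [0.11 0.   4.15]
-50 152 x -48.7 -45.0 y -6.9 7.9 z 0.0071
-45 278 x -44.9 -40.0 y -6.8 7.9 z 0.0073
-40 285 x -40.0 -35.0 y -6.8 7.8 z 0.0073
-35 287 x -35.0 -30.0 y -6.8 7.8 z 0.0072
-30 111 x -30.0 -27.8 y -6.7 7.7 z 0.0073
-10 257 x -9.2 -5.0 y -14.8 15.2 z 0.0071
-5 364 x -5.0 -0.0 y -14.8 15.3 z 0.0071
0 360 x 0.0 5.0 y -14.7 15.3 z 0.0068
5 370 x 5.0 10.0 y -14.8 15.3 z 0.0068
10 370 x 10.0 15.0 y -14.8 15.3 z 0.0068
15 632 x 15.1 20.0 y -23.4 24.3 z 0.0069
20 460 x 20.0 25.0 y -10.2 11.7 z 0.0067
25 633 x 25.0 30.0 y -14.1 14.7 z 0.0067
30 822 x 30.0 35.0 y -17.7 18.1 z 0.0067
35 957 x 35.0 40.0 y -18.4 19.4 z 0.0068
40 982 x 40.0 45.0 y -18.5 19.3 z 0.0068
45 1039 x 45.0 50.0 y -18.6 19.2 z 0.0068
50 997 x 50.0 55.0 y -18.1 19.1 z 0.0067
55 837 x 55.0 60.0 y -16.2 17.3 z 0.0065
60 140 x 60.0 61.1 y -10.1 11.2 z 0.0055
```

move_arm:
  plan:
    - {"travel": [0.1,0.02,0.4],"turn": 0,"jaw": 1}
    - {"travel": [0,0,0.7],"turn": 0,"jaw": 1}
    - {"travel": [0,0,0.7],"turn": 0,"jaw": 1}
    - {"travel": [0,0,0.6],"turn": 0,"jaw": 1}
    - {"travel": [0,0,0],"turn": 0,"jaw": 1}

```text
clock: 17.75
eef_pos: [0.6416, 0.0665, 0.1055]
tool_rot: [-0.0, 0.992, 0.124, -0.003]
force: [-0.8, -0.0, -0.6]
gripper_width: 0.0296
grip_force: 14.7
```

```bash
python3 hd.py | sed -n '1,4p;14,40p'
```

```text
t 17.75 p [0.6416 0.0665 0.1055] yaw 14.23 F [-0.8 -0.  -0.6] w 0.0296
move to place [0.06 0.02 1.66]
-50 83 x -47.1 -45.0 y -6.5 8.3 z 0.0074
-45 284 x -45.0 -40.0 y -6.5 8.3 z 0.0075
20 434 x 20.0 25.0 y -9.3 11.3 z 0.0067
25 587 x 25.0 30.0 y -13.2 14.7 z 0.0066
30 779 x 30.0 35.0 y -16.7 18.3 z 0.0066
35 935 x 35.0 40.0 y -18.0 19.5 z 0.0066
40 1000 x 40.0 45.0 y -17.9 19.9 z 0.0066
45 995 x 45.0 50.0 y -18.2 19.7 z 0.0066
50 1017 x 50.0 55.0 y -17.5 19.6 z 0.0065
55 889 x 55.0 60.0 y -16.1 18.1 z 0.0064
60 317 x 60.1 62.3 y -12.0 13.8 z 0.0057
```

move_arm:
  plan:
    - {"travel": [0.05,0.04,0.4],"turn": 0,"jaw": 1}
    - {"travel": [0,0,0.4],"turn": 0,"jaw": 1}
    - {"travel": [0,0,0.4],"turn": 0,"jaw": 1}
    - {"travel": [0,0,0.3],"turn": 0,"jaw": 1}
    - {"travel": [0,0,0],"turn": 0,"jaw": 1}

```text
clock: 18.3
eef_pos: [0.6442, 0.065, 0.0693]
tool_rot: [-0.0, 0.992, 0.123, -0.001]
force: [-1.1, -0.1, -0.8]
gripper_width: 0.0296
grip_force: 14.7
```

move_arm:
  plan:
    - {"travel": [0,0,0.04],"turn": 0,"jaw": 1}
    - {"travel": [0,0,0.04],"turn": 0,"jaw": 1}
    - {"travel": [0,0,0],"turn": 0,"jaw": 1}

```text
clock: 18.6
eef_pos: [0.6454, 0.0651, 0.0692]
tool_rot: [0.0, 0.992, 0.123, 0.0]
force: [1.0, -0.3, -1.1]
gripper_width: 0.0297
grip_force: 14.7
```

move_arm:
  plan:
    - {"travel": [0,0,0.06],"turn": 0,"jaw": 1}
    - {"travel": [0,0,0],"turn": 0,"jaw": 1}
    - {"travel": [0,0,0],"turn": 0,"jaw": 1}

```text
clock: 18.9
eef_pos: [0.6452, 0.0651, 0.0675]
tool_rot: [0.0, 0.992, 0.123, 0.0]
force: [0.5, 0.0, -0.4]
gripper_width: 0.0297
grip_force: 14.7
```

```bash
python3 hd.py | sed -n '1,4p;10,40p'
```

```text
t 18.9 p [0.6452 0.0651 0.0675] yaw 14.15 F [ 0.5  0.  -0.4] w 0.0297
move to place [-0.07 -0.07  0.14]
-50 12 x -48.1 -45.3 y -16.2 17.1 z 0.0
-45 276 x -44.9 -40.0 y -21.2 18.1 z 0.0072
0 366 x 0.0 5.0 y -16.6 13.5 z 0.007
5 363 x 5.0 10.0 y -16.7 13.5 z 0.0068
10 366 x 10.0 15.0 y -16.6 13.5 z 0.0068
15 370 x 15.0 20.0 y -16.6 15.7 z 0.0068
20 642 x 20.0 25.0 y -25.5 22.2 z 0.007
25 1075 x 25.0 30.0 y -39.9 40.0 z 0.0078
30 1529 x 30.0 35.0 y -39.9 40.0 z 0.008
35 1790 x 35.0 40.0 y -40.0 40.0 z 0.0076
40 1896 x 40.0 45.0 y -40.0 39.9 z 0.0077
45 1976 x 45.0 50.0 y -40.0 40.0 z 0.0077
50 2005 x 50.0 55.0 y -40.0 39.9 z 0.0077
55 2012 x 55.0 60.0 y -40.0 40.0 z 0.0077
60 1847 x 60.0 65.0 y -40.0 40.0 z 0.0078
65 1119 x 65.0 70.0 y -39.9 40.0 z 0.0087
70 2308 x 70.1 74.9 y -39.9 40.0 z 0.0089
75 782 x 75.3 76.5 y -39.9 39.9 z 0.0089
```

move_arm:
  plan:
    - {"travel": [-0.07,-0.05,0.06],"turn": 0,"jaw": 1}
    - {"travel": [0,0,0.04],"turn": 0,"jaw": 1}
    - {"travel": [0,0,0.04],"turn": 0,"jaw": 1}
    - {"travel": [0,0,0],"turn": 0,"jaw": 1}

```text
clock: 19.35
eef_pos: [0.6431, 0.0659, 0.064]
tool_rot: [0.0, 0.992, 0.123, -0.0]
force: [-1.3, 0.2, -1.0]
gripper_width: 0.0296
grip_force: 14.7
```

move_arm:
  plan:
    - {"travel": [0,0,0.03],"turn": 0,"jaw": 1}
    - {"travel": [0,0,0],"turn": 0,"jaw": 1}

```text
clock: 19.55
eef_pos: [0.6432, 0.0659, 0.0639]
tool_rot: [0.0, 0.992, 0.123, 0.0]
force: [-2.2, -0.6, 4.6]
gripper_width: 0.0297
grip_force: 15.0
```

Contact at the expected height, so I release and lift away.

move_arm:
  plan:
    - {"travel": [0,0,0],"turn": 0,"jaw": 0}
    - {"travel": [0,0,0],"turn": 0,"jaw": 0}
    - {"travel": [0,0,0],"turn": 0,"jaw": 0}
    - {"travel": [0,0,-0.3],"turn": 0,"jaw": 0}
    - {"travel": [0,0,-0.7],"turn": 0,"jaw": 0}

```text
clock: 20.05
eef_pos: [0.6422, 0.0658, 0.0871]
tool_rot: [-0.0, 0.992, 0.123, -0.002]
force: [0.3, -0.8, -0.6]
gripper_width: 0.0458
grip_force: 0.0
```

move_arm:
  plan:
    - {"travel": [0,0,-1],"turn": 0,"jaw": 0}
    - {"travel": [0,0,-1],"turn": 0,"jaw": 0}
    - {"travel": [0,0,-1],"turn": 0,"jaw": 0}
    - {"travel": [0,0,-1],"turn": 0,"jaw": 0}
    - {"travel": [-1,0,0],"turn": 0,"jaw": 0}

```text
clock: 20.55
eef_pos: [0.6232, 0.0604, 0.1926]
tool_rot: [0.0, 0.992, 0.123, 0.006]
force: [-0.5, -0.1, -0.2]
gripper_width: 0.0453
grip_force: 0.0
```

move_arm:
  plan:
    - {"travel": [-1,0,0],"turn": 0,"jaw": 0}
    - {"travel": [-1,0,0],"turn": 0,"jaw": 0}
    - {"travel": [-0.8,0,0],"turn": 0,"jaw": 0}
    - {"travel": [0,0,0],"turn": 0,"jaw": 0}

```text
clock: 20.95
eef_pos: [0.5489, 0.0422, 0.1889]
tool_rot: [0.0, 0.992, 0.123, -0.0]
force: [0.7, 0.4, -0.1]
gripper_width: 0.0457
grip_force: 0.0
```

```bash
python3 - <<'E'
from h import *
s,c=wrist(); show(s); cv2.imwrite('pics/w3.png',c['pixels'])
P=cloud(c); a=np.radians(14.1); d=P-np.array([.6414,.066,0]); x=1000*(d[...,:2]@[np.cos(a),np.sin(a)]); y=1000*(d[...,:2]@[-np.sin(a),np.cos(a)])
hsv=cv2.cvtColor(c['pixels'],cv2.COLOR_BGR2HSV); Z=P[...,2]
for lo in range(-75,75,10):
    k=(c['range_z']>0)&(abs(Z-.0485)<.003)&(x>=lo)&(x<lo+10)&(abs(y)<21)&(hsv[...,0]<200)
    if k.sum()>5: print(lo,k.sum(),'x',x[k].min().round(1),x[k].max().round(1),'y',np.percentile(y[k],[2,98]).round(1),'z',np.median(Z[k]).round(4))
m=(c['range_z']>0)&(hsv[...,2]<70)&(np.hypot(P[...,0]-.5,P[...,1]-.032)<.04)&(Z<.045)&(Z>.02)
print('paddle',m.sum(),cv2.minAreaRect((P[m][:,:2]*1000).astype(np.float32)),np.median(Z[m]))
E
```

```text
t 20.95 p [0.5489 0.0422 0.1889] yaw 14.13 F [ 0.7  0.4 -0.1] w 0.0457
-75 67 x -70.6 -65.9 y [-16.5  16.8] z 0.0476
-65 214 x -62.9 -55.0 y [-16.4   7.3] z 0.0483
-55 301 x -55.0 -45.0 y [-16.4  16.7] z 0.0483
-45 311 x -45.0 -35.5 y [-7.5 16.7] z 0.0484
-35 318 x -35.0 -25.0 y [-7.5 16.6] z 0.0485
-25 304 x -25.0 -15.3 y [-7.4  7. ] z 0.0485
-15 308 x -14.7 -5.0 y [-7.3  7. ] z 0.0484
-5 301 x -5.0 5.0 y [-7.3  6.2] z 0.0484
5 303 x 5.0 15.0 y [-7.2  6.1] z 0.0483
15 354 x 15.3 25.0 y [-8.5  7.4] z 0.0483
25 617 x 25.0 35.0 y [-14.7  13.5] z 0.0482
35 881 x 35.0 45.0 y [-18.5  17.4] z 0.0484
45 911 x 45.0 55.0 y [-18.5  17.3] z 0.0485
55 479 x 55.0 61.1 y [-16.3  15.8] z 0.0484
paddle 1503 ((500.0274353027344, 30.90081787109375), (33.02248001098633, 34.60860061645508), 14.753274917602539) 0.03446824713001634
```

View pics/w3.png

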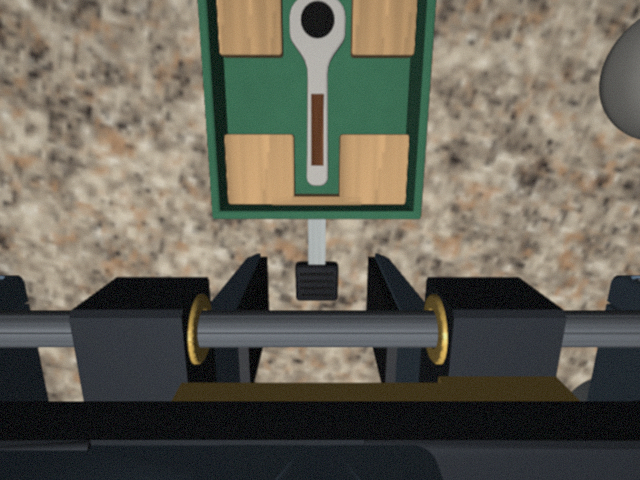

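The opener lies flat in its compartment: head at (318,20) in the far bay, handle end at (317,180) in the near bay. The paddle is at (317,280). Next I go to pinch the paddle.

move_arm:
  plan:
    - {"travel": [-0.7,0,0],"turn": 0,"jaw": -0.3}
    - {"travel": [-0.7,-0.04,0.5],"turn": 0,"jaw": -0.3}
    - {"travel": [-0.67,0,0.8],"turn": 0,"jaw": -0.3}
    - {"travel": [0,0,0.8],"turn": 0,"jaw": -0.3}
    - {"travel": [0,0,0.8],"turn": 0,"jaw": -0.3}

```text
clock: 21.5
eef_pos: [0.5019, 0.0311, 0.1155]
tool_rot: [0.0, 0.992, 0.123, 0.001]
force: [1.5, -1.0, -0.0]
gripper_width: 0.0594
grip_force: 0.0
```

move_arm:
  plan:
    - {"travel": [0,0,0.8],"turn": 0,"jaw": -0.3}
    - {"travel": [0,0,0.6],"turn": 0,"jaw": -0.3}
    - {"travel": [0,0,0],"turn": 0,"jaw": -0.3}
    - {"travel": [0,0,0],"turn": 0,"jaw": -0.3}

```text
clock: 21.9
eef_pos: [0.5019, 0.0311, 0.0809]
tool_rot: [0.0, 0.992, 0.123, 0.0]
force: [0.6, -0.1, 0.8]
gripper_width: 0.0592
grip_force: 0.0
```

move_arm:
  plan:
    - {"travel": [-0.1,0,0.7],"turn": 0,"jaw": -0.3}
    - {"travel": [0,0,0.6],"turn": 0,"jaw": -0.3}
    - {"travel": [0,0,0.5],"turn": 0,"jaw": -0.3}
    - {"travel": [0,0,0],"turn": 0,"jaw": -0.3}
    - {"travel": [0,0,0],"turn": 0,"jaw": -0.3}

```text
clock: 22.4
eef_pos: [0.4993, 0.0304, 0.0366]
tool_rot: [0.0, 0.992, 0.123, 0.001]
force: [0.2, 0.5, 0.5]
gripper_width: 0.0595
grip_force: 0.0
```

move_arm:
  plan:
    - {"travel": [0,0,0.1],"turn": 0,"jaw": 0}
    - {"travel": [0,0,0],"turn": 0,"jaw": 0.2}
    - {"travel": [0,0,0],"turn": 0,"jaw": 1}
    - {"travel": [0,0,0],"turn": 0,"jaw": 1}
    - {"travel": [0,0,0],"turn": 0,"jaw": 1}
  grip_force: 20

```text
clock: 22.9
eef_pos: [0.4985, 0.0303, 0.0336]
tool_rot: [0.0, 0.992, 0.123, 0.0]
force: [-0.6, 0.4, 4.2]
gripper_width: 0.0361
grip_force: 20.0
```

move_arm:
  plan:
    - {"travel": [0,0,0],"turn": 0,"jaw": 1}
    - {"travel": [0,0,-0.05],"turn": 0,"jaw": 1}
    - {"travel": [0,0,-0.05],"turn": 0,"jaw": 1}
    - {"travel": [0,0,-0.05],"turn": 0,"jaw": 1}
    - {"travel": [0,0,-0.05],"turn": 0,"jaw": 1}

```text
clock: 23.4
eef_pos: [0.4982, 0.0302, 0.0378]
tool_rot: [0.0, 0.992, 0.123, -0.0]
force: [2.1, -1.1, -6.9]
gripper_width: 0.0353
grip_force: 20.0
```

move_arm:
  plan:
    - {"travel": [0,0,-0.06],"turn": 0,"jaw": 1}
    - {"travel": [0,0,-0.06],"turn": 0,"jaw": 1}
    - {"travel": [0,0,-0.06],"turn": 0,"jaw": 1}
    - {"travel": [0,0,-0.06],"turn": 0,"jaw": 1}
    - {"travel": [0,0,-0.06],"turn": 0,"jaw": 1}

```text
clock: 23.9
eef_pos: [0.4981, 0.0302, 0.0458]
tool_rot: [0.0, 0.992, 0.123, -0.0]
force: [2.7, -2.5, -5.7]
gripper_width: 0.036
grip_force: 20.0
```

move_arm:
  plan:
    - {"travel": [0.01,0,-0.06],"turn": 0,"jaw": 1}
    - {"travel": [0.01,0,-0.06],"turn": 0,"jaw": 1}
    - {"travel": [0.01,0,-0.06],"turn": 0,"jaw": 1}
    - {"travel": [0.01,0,-0.06],"turn": 0,"jaw": 1}
    - {"travel": [0.01,0,-0.06],"turn": 0,"jaw": 1}

```text
clock: 24.4
eef_pos: [0.4989, 0.0305, 0.0532]
tool_rot: [0.0, 0.992, 0.123, -0.001]
force: [0.0, -3.9, -4.4]
gripper_width: 0.036
grip_force: 20.0
```

```bash
cat > lid.py <<'E'
from h import *
c=cap('side'); show(status.get_state()); P=cloud(c); hsv=cv2.cvtColor(c['pixels'],cv2.COLOR_BGR2HSV)
a=np.radians(14.1); d=P-np.array([.6414,.066,0]); x=1000*(d[...,:2]@[np.cos(a),np.sin(a)]); y=1000*(d[...,:2]@[-np.sin(a),np.cos(a)])
m=(c['range_z']>0)&(abs(y)<65)&(x>-100)&(x<130)&(P[...,2]>.08)&(hsv[...,0]>60)&(hsv[...,0]<95)&(hsv[...,1]>100)
print('lid green',m.sum(),'zmax',P[...,2][m].max().round(3),'x',x[m].min().round(1),x[m].max().round(1),'edge x at zmax',x[m][P[...,2][m].argmax()].round(1))
cv2.imwrite('pics/lid%d.png'%int(status.get_state()['clock']*100),cv2.resize(c['pixels'][100:310,220:460],None,fx=2.5,fy=2.5))
E
python3 lid.py
```

```text
t 24.45 p [0.4989 0.0305 0.0534] yaw 14.16 F [-0.9 -4.9 -3.8] w 0.0354
lid green 265 zmax 0.189 x -87.0 75.4 edge x at zmax -49.7
```

move_arm:
  plan:
    - {"travel": [0.015,0,-0.05],"turn": 0,"jaw": 1}
    - {"travel": [0.015,0,-0.05],"turn": 0,"jaw": 1}
    - {"travel": [0.015,0,-0.05],"turn": 0,"jaw": 1}
    - {"travel": [0.015,0,-0.05],"turn": 0,"jaw": 1}
    - {"travel": [0.015,0,-0.05],"turn": 0,"jaw": 1}

```text
clock: 24.95
eef_pos: [0.5004, 0.0309, 0.0593]
tool_rot: [0.0, 0.992, 0.123, -0.001]
force: [-1.1, -5.1, -3.9]
gripper_width: 0.0359
grip_force: 20.0
```

move_arm:
  plan:
    - {"travel": [0.015,0,-0.05],"turn": 0,"jaw": 1}
    - {"travel": [0.015,0,-0.05],"turn": 0,"jaw": 1}
    - {"travel": [0.01,0,-0.04],"turn": 0,"jaw": 1}
    - {"travel": [0,0,-0.03],"turn": 0,"jaw": 1}
    - {"travel": [0,0,0],"turn": 0,"jaw": 1}

```text
clock: 25.45
eef_pos: [0.5018, 0.0312, 0.0639]
tool_rot: [0.0, 0.992, 0.123, -0.0]
force: [-2.1, -4.9, -1.5]
gripper_width: 0.0361
grip_force: 20.0
```

```bash
python3 lid.py
```

```text
t 25.5 p [0.5018 0.0312 0.0639] yaw 14.16 F [-2.  -5.4 -1.8] w 0.0357
lid green 849 zmax 0.107 x -86.6 76.9 edge x at zmax -81.6
```

move_arm:
  plan:
    - {"travel": [0.005,0,-0.03],"turn": 0,"jaw": 1}
    - {"travel": [0.005,0,-0.03],"turn": 0,"jaw": 1}
    - {"travel": [0.005,0,-0.03],"turn": 0,"jaw": 1}
    - {"travel": [0.005,0,-0.03],"turn": 0,"jaw": 1}
    - {"travel": [0,0,0],"turn": 0,"jaw": 1}

```text
clock: 26.0
eef_pos: [0.5024, 0.0314, 0.0658]
tool_rot: [0.0, 0.992, 0.123, -0.0]
force: [0.8, -4.9, -9.4]
gripper_width: 0.0358
grip_force: 20.0
```

```bash
python3 lid.py
```

```text
t 26.05 p [0.5024 0.0314 0.0658] yaw 14.16 F [  0.8  -4.6 -10. ] w 0.0357
lid green 900 zmax 0.091 x -89.1 77.5 edge x at zmax -67.5
```

The lid is down on its stop (top at its original height, force rising). I release and retreat.

move_arm:
  plan:
    - {"travel": [0,0,-0.03],"turn": 0,"jaw": 1}
    - {"travel": [0,0,0],"turn": 0,"jaw": 1}
    - {"travel": [0,0,0],"turn": 0,"jaw": -0.3}
    - {"travel": [0,0,0],"turn": 0,"jaw": -0.3}
    - {"travel": [0,0,0],"turn": 0,"jaw": -0.3}

```text
clock: 26.55
eef_pos: [0.5039, 0.0321, 0.0684]
tool_rot: [-0.0, 0.992, 0.123, 0.002]
force: [-0.2, 0.2, 0.2]
gripper_width: 0.0569
grip_force: 0.0
```

move_arm:
  plan:
    - {"travel": [0,0,-0.4],"turn": 0,"jaw": -0.3}
    - {"travel": [0,0,-0.8],"turn": 0,"jaw": -0.3}
    - {"travel": [0,0,-1],"turn": 0,"jaw": -0.3}
    - {"travel": [0,0,-1],"turn": 0,"jaw": -0.3}
    - {"travel": [-0.5,0,-1],"turn": 0,"jaw": -0.3}

```text
clock: 27.05
eef_pos: [0.492, 0.0289, 0.1748]
tool_rot: [-0.0, 0.992, 0.123, 0.002]
force: [-0.5, -0.8, -0.5]
gripper_width: 0.0591
grip_force: 0.0
```

move_arm:
  plan:
    - {"travel": [-1,0,0],"turn": 0,"jaw": -0.3}
    - {"travel": [-1,0,0],"turn": 0,"jaw": -0.3}
    - {"travel": [0,0,0],"turn": 0,"jaw": -0.3}
    - {"travel": [0,0,0],"turn": 0,"jaw": -0.3}
    - {"travel": [0,0,0],"turn": 0,"jaw": -0.3}

```text
clock: 27.55
eef_pos: [0.4432, 0.0164, 0.1731]
tool_rot: [0.0, 0.992, 0.123, 0.001]
force: [0.1, -0.6, 0.9]
gripper_width: 0.0591
grip_force: 0.0
```

```bash
python3 lid.py; python3 - <<'E'
from h import *
c=cap('scene'); P=cloud(c); Z=P[...,2]
m=(c['range_z']>0)&(Z>.078)&(Z<.12)&(np.hypot(P[...,0]-.6414,P[...,1]-.066)<.115); print('lid z',np.percentile(Z[m],[1,50,99]))
s,w=wrist(); P=cloud(w); Z=P[...,2]; h=cv2.cvtColor(w['pixels'],cv2.COLOR_BGR2HSV)
m=(w['range_z']>0)&(h[...,2]<70)&(np.hypot(P[...,0]-.5025,P[...,1]-.032)<.03)&(Z<.08)&(Z>.02); print('paddle z',np.percentile(Z[m],[5,50,95]))
a=cv2.resize(c['pixels'],(400,300)); b=cv2.resize(np.load('side.npz')['pixels'],(400,300)); cv2.imwrite('pics/fin.png',np.hstack([a,b]))
E
```

```text
t 27.6 p [0.4432 0.0164 0.1729] yaw 14.16 F [ 0.   0.3 -0.6] w 0.0593
lid green 1001 zmax 0.091 x -89.0 76.6 edge x at zmax 73.0
lid z [0.07999712 0.08460766 0.08758154]
paddle z [0.05952669 0.06423505 0.0680477 ]
```

View pics/fin.png

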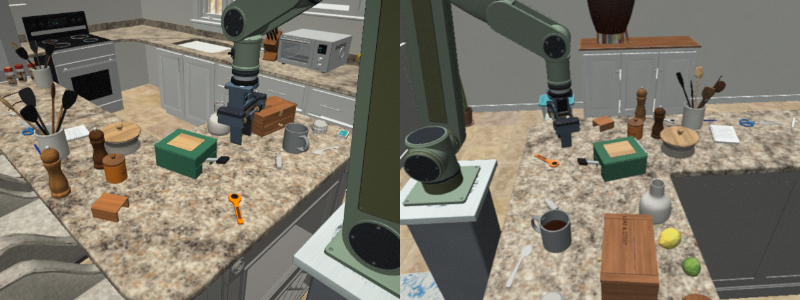

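The lid is closed at scene (187,150) and side (620,157), the paddle is back up at 64 mm, and the dock is empty. The other things stand where they were, and the gripper is clear of everything. Handing in.

```bash
python3 -c "
from plant import robot
print(robot.close_job())"
```

```text
the job is handed in; nothing more can be done
None
```

The opener lies flat in the caddy with its head in the far bay, the lid was eased shut with the pedal fully up, and the job was handed in after about 28 s of the allowed 72 s; no verdict came back.

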